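# Open up the hook-latched vivarium

## Task

The small wooden vivarium has to be opened right up for cleaning. Swing the steel hook on its roof well aside off the brass stud, then swing the right-hand leaf, whose dark strip overlaps the other, wide open (about square to the front or beyond), and only then swing the left-hand leaf wide open too. Leave the hook aside and both leaves standing open, and do not disturb the hygrometer on the roof or the jar and bottle standing beside it.

Things in the scene. Friction and masses are not known exactly. Their poses are not given: they have to be found in the camera images.
- vivarium: plywood vivarium fixed to the table, 200 deep (x) x 300 wide (y) x 200 high; origin: centre of its underside; its front faces its own -x, left is its +y. Place and yaw vary. Closed leaves: front faces at x = -112, meeting near y = 0; each 10 thick, 148 wide, from 26 to 199 high, clear panes in wood frames.
- hook (a joint): hinge of the 6 thick steel hook on the roof, 81 long, 6 to 12 above the roof. 0 = engaged, its tip in front of the stud (point hook_stud); starts at 0 to 0.1; grows as it swings clockwise seen from above (tip to the vivarium's +y, left); stud free from 0.45, stop at 1.4 rad. Friction about 0.04 N m (1 N at the post) holds it wherever it is left.
- hook_post (a point): grip point on the upright red round post of the hook, 12 diameter; the post runs from 6 to 51 above the roof and this point is 34 above the roof, 17 below the post's top. 45 from the pivot axis. The post turns with the hook.
- hook_pivot (a point): point on the hook's vertical pivot axis at the height of hook_post (fixed to the roof)
- hook_stud (a point): top of the brass stud, 8 diameter, that stands 16 up from the top edge of the right leaf; the engaged hook locks the leaf there
- right_leaf (a joint): right leaf, vertical hinge at the right front edge; 0 = closed, grows as it opens towards the robot (anticlockwise seen from above), stop at 1.9 rad. A dark strip (30 wide, 5 thick) along its free edge overlaps the left leaf's front by 15, so the left leaf cannot open before it. Friction about 0.04 N m (0.4 N at the handle); stays where it is left.
- right_leaf_handle (a point): grip point on the right leaf's upright steel bar handle: round, 10 diameter, axis 38 in front of the leaf's face and 105 along the leaf from its hinge. The point is 18 below the bar's top end, 1 below roof height; the bar is free (no standoff) for 52 below its top; its top is 18 above the leaf's top edge.
- right_leaf_hinge (a point): point on the right leaf's vertical hinge axis, at the height of the handle's grip point
- left_leaf (a joint): hinge of the left leaf (vertical axis at the left front edge), 0 = closed, grows as it opens towards the robot, i.e. it turns clockwise seen from above; stop at 1.9 rad. Same friction as the right leaf; it stays wherever it is left. While the right leaf is closed the strip holds this leaf closed.
- left_leaf_handle (a point): grip point on the left leaf's bar handle, the mirror image of the right one (same sizes)
- left_leaf_hinge (a point): point on the left leaf's vertical hinge axis, at the height of the handle's grip point
- gauge_c (a point): centre of the loose white hygrometer, 40 x 58 x 15, lying on the rear of the roof: not to be disturbed
- food_jar_c (a point): centre of the loose white jar with a green lid, 64 diameter, 90 high, standing beside the vivarium (left or right): not to be disturbed
- blue_cap_bottle_c (a point): centre of the loose squat white bottle with a blue cap, 60 diameter, 64 high, standing beside the vivarium on the other side: not to be disturbed

How it is judged:
On the way, in this order (a step that is already met when the one before it is completed fails the run):
1. the hook is swung well aside (over 0.7 rad) while both leaves are still closed (value of joint hook above 0.7 rad and value of joint each of right_leaf, left_leaf below 0.15 rad), for 0.2 s.
2. the right leaf is wide open (over 1.3 rad) while the left leaf is still closed or nearly so (value of joint right_leaf above 1.3 rad and value of joint left_leaf below 0.3 rad), for 0.2 s.
3. the left leaf is wide open too (over 1.3 rad) (value of joint left_leaf above 1.3 rad), for 0.2 s.
At the end, for the whole second after the job is handed in: hook aside (joint over 0.7 rad), right leaf and left leaf each open more than 1.3 rad, all three at rest (under 0.1 rad/s) (value of joint hook above 0.7 rad and value of joint each of right_leaf, left_leaf above 1.3 rad and velocity of joint right_leaf between -0.1 and 0.1 rad/s and velocity of joint left_leaf between -0.1 and 0.1 rad/s and velocity of joint hook between -0.1 and 0.1 rad/s); the robot touches nothing.
It fails at once if the hygrometer is shifted by more than 25 mm (distance of gauge_c from where it was at the start of the episode above 0.025 m).
It fails at once if the green-lidded jar is shifted by more than 25 mm (distance of food_jar_c from where it was at the start of the episode above 0.025 m).
It fails at once if the blue-capped bottle is shifted by more than 25 mm (distance of blue_cap_bottle_c from where it was at the start of the episode above 0.025 m).
It also fails if it takes over 72 s, if anything falls off the work surface, if the arm or the gripper's body presses on something with over 40 N, if the wrist force passes 120 N, or if a joint passes its speed limit or range.

## Robot

A 6-joint arm with a two-finger parallel gripper is mounted at the origin on a cart in front of the work surface, level with it; the furniture and walls round the work are solid. World frame = base frame: x ahead of the robot, y to its left, z up, the work surface at z = 0. Lengths are in m, angles in rad, forces in N, time in s.
With the tool pointing down it reaches from about 0.25 to 0.85 m from the base axis. Payload 12.5 kg.
Tool frame: the origin (TCP) lies at the centre of the arm's flange, where the gripper is bolted on; the fingertips stand 186 mm ahead of it and the grasp point (between the pads) lies 167 mm ahead of it; z points along the fingers, y is the line along which they close (so a half turn about z gives the same grasp; the last joint's range is limited). The gripper opens to 93 mm and grips with 3 to 60 N. Pads are 15 mm wide; open, the fingers measure 128 mm over their backs; the gripper's body (75 mm by 188 mm) begins 65 mm behind the grasp point.
Start: joints at [-1.239, 0.351, 1.652, -0, 1.139, -0.085], TCP at [0.223, -0.503, 0.405] pointing down, gripper open.
Joint ranges: [-2.75, 2.75], [-0.79, 2.1], [0.01, 2.65], [-1.57, 4.71], [0.07, 3.14], [-2.87, 2.87]. Speed limits (rad/s): [2.22, 2.22, 2.79, 3.14, 3.14, 3.14].

## Interface

Orientations are given as a unit quaternion [w, x, y, z].
In Python, from rig import * gives the robot as it stands.
- The arm moves only by the tool apply_moves, never from a script. Its argument "moves" is a list of rows, each a list of 3 entries, a list of its own where there are three numbers: the shift along the tool's x, y, z in m, then the turn, a rotation vector about the tool's x, y, z in rad, then the finger opening in m, from 0 to 0.093. In form: [[[tx, ty, tz], [ax, ay, az], grip], ...]. A call has 1 to 10 rows; each row shifts and turns the commanded pose from where the row before left it, along the tool's axes as they then stand; what a row does not reach is not made up. A row lasts 1/12 s, in which the tool goes at most 41.7 mm and 7.16 degrees, less where a joint would pass 70% of its speed; a pose out of reach is approached as far as the arm can. A call with a gripper value outside its range is refused whole. The fingers move at their own pace and stop on an object; the grip force is fixed at half the most. Time passes only in rows, so rows that do not move let the fingers close. It gives the time, the measured TCP pose, the force, the opening and the grip force at its end, in the units of the state.
- get_state(): the state, without advancing time (a new reading comes with each control period).
- grab_frame(name): name is "side" or "top" or "wrist"; returns the picture (400x640x3 uint8, blue, green, red); there is no depth.
- calibration(name): a dict with "K" (3x3 intrinsics, pixels), "pose" (4x4, takes a point from camera to world coordinates); the wrist camera has in their place "mount" (4x4, takes a point from camera to tool coordinates, whose origin is the TCP and whose axes are the flange's). Camera axes: x right, y down, z forward; pixel columns grow to the right and rows downward; lengths in m; the calibration is good to about 2 mm. A picture is of the moment at which its call begins: read the wrist's pose just before it. calibration takes no time and is no camera call.
- job_done(): hands the job in; it is judged then, once.
The state is a dict: "time_s": time; "qpos": joint angles; "dq": joint speeds; "tau": joint torques, N m; "tool_pos": TCP position; "orientation": TCP orientation; "contact_force": force on the tool from outside, world axes, zero at the start; "wrist_torque": the same for the moment, N m; "opening": finger opening in m; "grip_force": force on a finger pad.
Only numpy, scipy, OpenCV 4.12 (cv2) and the standard library are available. Lean on these libraries where they do the work, as an engineer would, in place of code of your own. Each camera call takes 0.05 s, during which the arm holds its last target. There are 200 camera calls.

## Working session

There is one attempt and no reset: what is moved stays moved. The work goes in short steps, Python scripts to look and compute and a tool call to move; the robot and the scene stay as the last step left them, time stands still between calls to the robot, and variables do not carry over. Pictures are saved under pics/ and viewed, at most 10 in all, crops included, and the job is handed in when it is done.

Besides the shell and the picture viewer there is one more tool, called after "Call:" by a JSON object that holds its "op" and its "data". apply_moves: Moves the arm, as the interface text tells. Its arguments: {"type":"object","properties":{"moves":{"type":"array","items":{"type":"array"}}},"required":["moves"]}

```bash
ls; mkdir -p pics
python3 - <<'E'
from rig import *
import cv2,numpy as np
for n in("top","side","wrist"):
    cv2.imwrite(f"pics/{n}0.png",grab_frame(n))
    c=calibration(n);print(n,np.round(c["K"],1).tolist(),np.round(c.get("pose",c.get("mount")),3).tolist())
s=get_state();print(s["time_s"],s["tool_pos"],s["orientation"])
E
```

```text
pics
top [[418.4, 0.0, 317.7], [0.0, 418.4, 206.5], [0.0, 0.0, 1.0]] [[-0.017, -0.979, 0.205, 0.501], [-1.0, 0.017, -0.005, 0.022], [0.002, -0.205, -0.979, 1.017], [0.0, 0.0, 0.0, 1.0]]
side [[480.2, 0.0, 321.1], [0.0, 480.2, 191.2], [0.0, 0.0, 1.0]] [[0.929, -0.325, 0.174, 0.489], [-0.369, -0.817, 0.443, -0.441], [-0.002, -0.476, -0.879, 1.141], [0.0, 0.0, 0.0, 1.0]]
wrist [[295.4, 0.0, 313.7], [0.0, 295.4, 198.6], [0.0, 0.0, 1.0]] [[-0.0, -0.966, -0.26, 0.072], [1.0, -0.0, 0.0, -0.001], [-0.0, -0.26, 0.966, 0.02], [0.0, 0.0, 0.0, 1.0]]
0.15 [ 0.22265192 -0.5028093   0.40433463] [-4.32620195e-04  9.78360390e-01  2.06907605e-01 -6.05099614e-05]
```

View pics/top0.png

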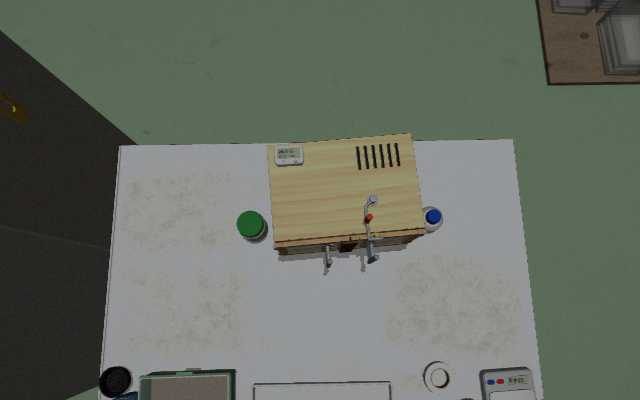

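View pics/side0.png

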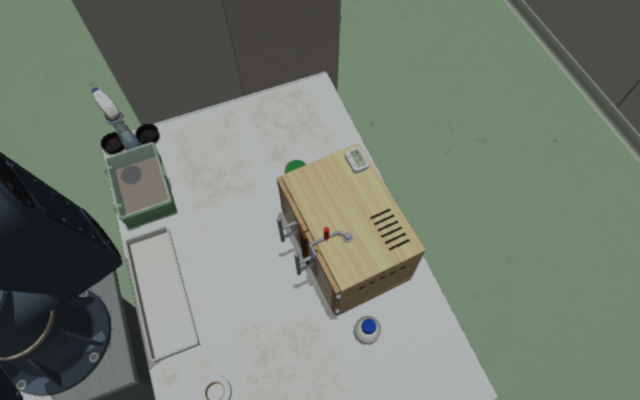

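The top view shows the vivarium roof from about (270,145) to (424,235), with the red post at (368,217), the pivot at (373,200), and handles at about (329,265) and (374,260). The jar is at (251,225), the bottle at (432,217), and the hygrometer at (289,155). The side view shows the post at (326,233). I'll zoom in and fit the pose.

Run:
```python
import cv2,numpy as np
t=cv2.imread("pics/top0.png");s=cv2.imread("pics/side0.png")
cv2.imwrite("pics/t1.png",cv2.resize(t[125:280,240:440],None,fx=3.8,fy=3.8,interpolation=cv2.INTER_CUBIC))
cv2.imwrite("pics/s1.png",cv2.resize(s[140:320,265:435],None,fx=3.3,fy=3.3,interpolation=cv2.INTER_CUBIC))
```

```text
(no output)
```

View pics/t1.png

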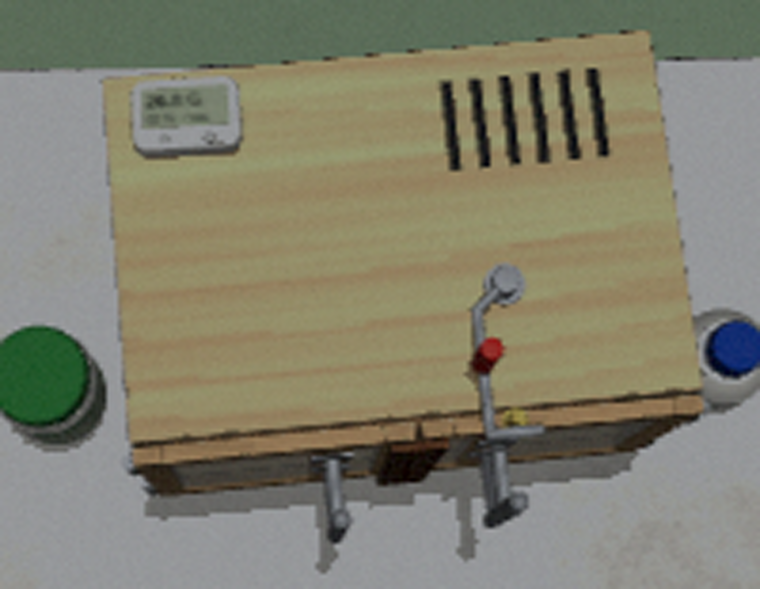

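View pics/s1.png

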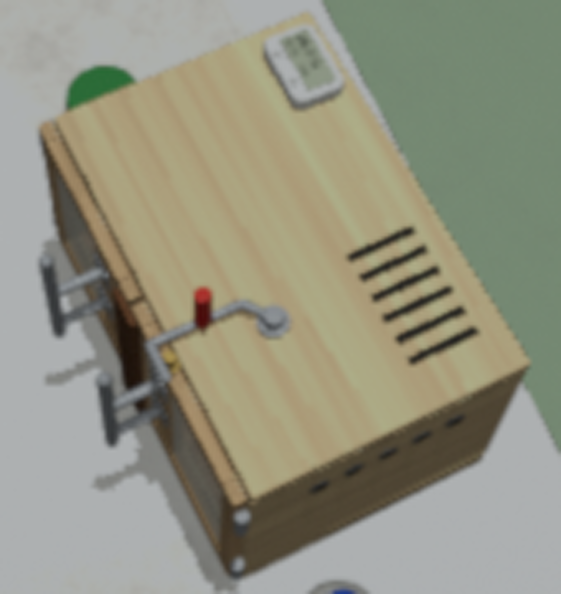

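The crops give the roof corners, post top (490,345 in the top crop; 204,292 in the side crop), pivot, stud, and handle tops R (518,501), L (342,518). Now I'll compute positions.

```bash
cat > h.py <<'E'
from rig import *
import numpy as np,cv2
def ray(n,uv):
    c=calibration(n);P=np.array(c["pose"]);d=P[:3,:3]@np.linalg.solve(c["K"],[*uv,1]);return P[:3,3],d
def onz(n,uv,z):
    o,d=ray(n,uv);return o+d*(z-o[2])/d[2]
T=lambda u,v:(u/3.8+240-.5+.13,v/3.8+125-.37)
S=lambda u,v:(u/3.3+265-.35,v/3.3+140-.35)
E
python3 - <<'E'
from h import *
V=np.array([[100,150],[100,-150],[-100,-150],[-100,150]])/1000
def fit(W):
    a=V-V.mean(0);b=W-W.mean(0);th=np.arctan2((a[:,0]*b[:,1]-a[:,1]*b[:,0]).sum(),(a*b).sum())
    R=np.array([[np.cos(th),-np.sin(th)],[np.sin(th),np.cos(th)]]);t=W.mean(0)-R@V.mean(0)
    return th,R,t,np.linalg.norm(V@R.T+t-W,axis=1)
W1=np.array([onz("top",T(*p),.2)[:2] for p in[(104,78),(649,31),(699,395),(132,442)]])
W2=np.array([onz("side",S(*p),.2)[:2] for p in[(312,14),(528,365),(247,503),(58,122)]])
for W in(W1,W2):
    th,R,t,e=fit(W);print("yaw",th,"t",t,"err",e)
th,R,t,e=fit((W1+W2)/2);print(th,t)
for nm,a,b,z in[("post",(490,345),(204,292),.251),("pivot",(506,284),(273,318),.212),("hR",(518,501),(104,378),.217),("hL",(342,518),(47,261),.217),("stud",(516,413),(168,352),.215),("gauge",(188,115),(303,65),.215),("jar",(40,375),None,.09),("bottle",(737,347),None,.064)]:
    p=onz("top",T(*a),z)[:2];q=onz("side",S(*b),z)[:2] if b else p
    print(nm,p.round(4),q.round(4),"local",(R.T@(p-t)).round(4),(R.T@(q-t)).round(4))
E
```

```text
yaw 0.07115899288937219 t [ 0.71375135 -0.0362239 ] err [0.0009317  0.00141049 0.00236361 0.00273565]
yaw 0.06897182073001518 t [ 0.71536899 -0.03743947] err [0.00077671 0.00378895 0.00152869 0.00428338]
0.07006730604892447 [ 0.71456017 -0.03683168]
post [ 0.6425 -0.0767] [ 0.6438 -0.0748] local [-0.0747 -0.0348] [-0.0732 -0.033 ]
pivot [ 0.6818 -0.0914] [ 0.6845 -0.0917] local [-0.0365 -0.0522] [-0.0338 -0.0527]
hR [ 0.569  -0.0918] [ 0.5704 -0.0919] local [-0.1491 -0.0446] [-0.1477 -0.0449]
hL [ 0.562  -0.0033] [ 0.564  -0.0033] local [-0.1498  0.0441] [-0.1479  0.044 ]
stud [ 0.6138 -0.0931] [ 0.6138 -0.0898] local [-0.1045 -0.0491] [-0.1042 -0.0457]
gauge [0.7756 0.0732] [0.7774 0.0732] local [0.0686 0.1055] [0.0704 0.1053]
jar [0.6588 0.1692] [0.6588 0.1692] local [-0.0412  0.2094] [-0.0412  0.2094]
bottle [ 0.6733 -0.2514] [ 0.6733 -0.2514] local [-0.0562 -0.2112] [-0.0562 -0.2112]
```

Call:
{"op": "apply_moves", "data": {"moves": [[[0,0,-0.035],[0,0,0],0.06],[[0.01,-0.004,-0.03],[0,0,0],0.06],[[0.033,-0.013,0],[0,0,0],0.06],[[0.033,-0.013,0],[0,0,0],0.06],[[0.033,-0.013,0],[0,0,0],0.06],[[0.033,-0.013,0],[0,0,0],0.06],[[0.033,-0.013,0],[0,0,0],0.06],[[0.033,-0.013,0],[0,0,0],0.06],[[0.033,-0.013,0],[0,0,0],0.06],[[0.033,-0.013,0],[0,0,0],0.06]]}}

```text
time_s: 0.98
tool_pos: [0.4304, -0.2917, 0.4697]
orientation: [-0.0, 0.978, 0.207, -0.0]
contact_force: [0.9, -1.4, 0.4]
opening: 0.0601
grip_force: 0.0
```

Call:
{"op": "apply_moves", "data": {"moves": [[[0.033,-0.013,0],[0,0,0],0.06],[[0.033,-0.013,0],[0,0,0],0.06],[[0.033,-0.013,0],[0,0,0],0.06],[[0.033,-0.013,0],[0,0,0],0.06],[[0.033,-0.013,0],[0,0,0],0.06],[[0.033,-0.013,0],[0,0,0],0.06],[[0.033,-0.013,0],[0,0,0],0.06],[[0.03,-0.012,0],[0,0,0],0.06],[[0,0,0],[0,0,0],0.06]]}}

```text
time_s: 1.73
tool_pos: [0.629, -0.0896, 0.4688]
orientation: [-0.001, 0.978, 0.209, 0.0]
contact_force: [-0.2, 0.2, 0.1]
opening: 0.0599
grip_force: 0.0
```

```bash
cat >> h.py <<'E'
from scipy.spatial.transform import Rotation as Rn
YAW=.070;Tv=np.array([.7146,-.0368]);RV=np.array([[np.cos(YAW),-np.sin(YAW)],[np.sin(YAW),np.cos(YAW)]])
def w(p):return RV@np.array(p)+Tv
def pose():
    s=get_state();q=s["orientation"];R=Rn.from_quat([q[1],q[2],q[3],q[0]]).as_matrix()
    return np.array(s["tool_pos"]),R,np.arctan2(R[1,0],R[0,0]),s
def to(p,z):   # shift in tool axes to put the grasp point at xy p, height z
    t,R,f,s=pose();return (R.T@(np.array([*p,z+.167])-t)).round(4)
def arc(c,p,turn,n):  # rows following an arc about c from p, tool turning with it (level tool)
    f=pose()[2];out=[];p=np.array(p)
    for k in range(n):
        a=turn/n;q=c+np.array([[np.cos(a),-np.sin(a)],[np.sin(a),np.cos(a)]])@(p-c);d=q-p;p=q
        out.append([round(d[0]*np.cos(f)+d[1]*np.sin(f),4),round(d[0]*np.sin(f)-d[1]*np.cos(f),4),0,round(-a,4)]);f+=a
    return out
E
python3 - <<'E'
from h import *
t,R,f,s=pose();print(s["time_s"],t,f,s["qpos"],s["contact_force"]);print(to([.643,-.0758],.24))
E
```

```text
1.7333 [ 0.62895569 -0.0895908   0.46878752] 0.42031316936364405 [-2.14910028e-01  4.57781270e-01  1.33378215e+00  1.13142890e-03
  1.35041900e+00  9.35325395e-01] [-0.2183516   0.16357624  0.07316577]
[ 0.0184 -0.0068  0.0618]
```

Call:
{"op": "apply_moves", "data": {"moves": [[[0.018,-0.007,0],[0,0,0],0.06],[[0,0,0],[0,0,0],0.06],[[0,0,0],[0,0,0],0.06]]}}

```text
time_s: 1.98
tool_pos: [0.6401, -0.0796, 0.4692]
orientation: [-0.0, 0.978, 0.207, -0.0]
contact_force: [0.5, -0.4, 0.6]
opening: 0.0601
grip_force: 0.0
```

Run:
```python
from h import *
print(to([.643,-.0758],.24)); cv2.imwrite("pics/w1.png",grab_frame("wrist"))
```

```text
[ 0.0042 -0.0023  0.0622]
```

View pics/w1.png

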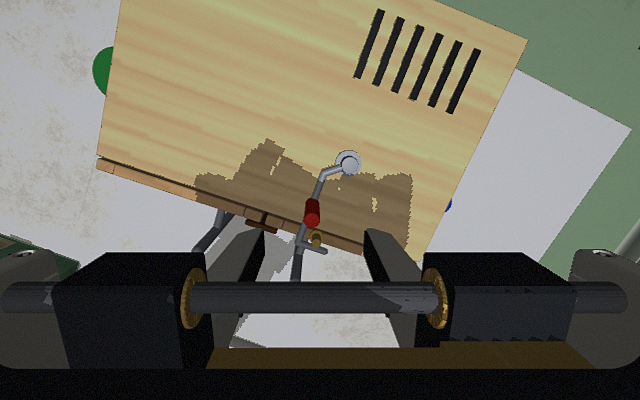

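The red post at (312,215) lies between the fingers, with the hook beneath it. I'll lower and grip.

Call:
{"op": "apply_moves", "data": {"moves": [[[0.004,-0.002,0.022],[0,0,0],0.06],[[0,0,0.03],[0,0,0],0.06],[[0,0,0.01],[0,0,0],0.06],[[0,0,0],[0,0,0],0.06],[[0,0,0],[0,0,0],0.009],[[0,0,0],[0,0,0],0.009],[[0,0,0],[0,0,0],0.009],[[0,0,0],[0,0,0],0.009],[[0,0,0],[0,0,0],0.009],[[0,0,0],[0,0,0],0.009]]}}

```text
time_s: 2.87
tool_pos: [0.6429, -0.0762, 0.4082]
orientation: [0.0, 0.978, 0.207, 0.0]
contact_force: [1.5, 0.7, -0.6]
opening: 0.0246
grip_force: 0.0
```

Run:
```python
from h import *
t,R,f,s=pose();print(t,f,s["opening"],s["grip_force"])
c=np.array([.683,-.0915]);print(np.linalg.norm(t[:2]-c))
c=t[:2]+(c-t[:2])*.045/np.linalg.norm(c-t[:2])
for r in arc(c,t[:2],-1.1,10):print(r)
```

```text
[ 0.64292782 -0.07623798  0.4081889 ] 0.41682774970362535 0.02464989465394672 0.0
0.042880166508227194
[np.float64(0.0037), np.float64(-0.0033), 0, 0.11]
[np.float64(0.0037), np.float64(-0.0033), 0, 0.11]
[np.float64(0.0037), np.float64(-0.0033), 0, 0.11]
[np.float64(0.0037), np.float64(-0.0033), 0, 0.11]
[np.float64(0.0037), np.float64(-0.0033), 0, 0.11]
[np.float64(0.0037), np.float64(-0.0033), 0, 0.11]
[np.float64(0.0037), np.float64(-0.0033), 0, 0.11]
[np.float64(0.0037), np.float64(-0.0033), 0, 0.11]
[np.float64(0.0037), np.float64(-0.0033), 0, 0.11]
[np.float64(0.0037), np.float64(-0.0033), 0, 0.11]
```

Call:
{"op": "apply_moves", "data": {"moves": [[[0,0,0],[0,0,0],0.006],[[0,0,0],[0,0,0],0.006],[[0,0,0],[0,0,0],0.006],[[0,0,0],[0,0,0],0.006]]}}

```text
time_s: 3.2
tool_pos: [0.643, -0.0763, 0.4078]
orientation: [0.0, 0.978, 0.207, 0.0]
contact_force: [0.5, -0.3, 0.6]
opening: 0.0112
grip_force: 30.0
```

Call:
{"op": "apply_moves", "data": {"moves": [[[0.0037,-0.0033,0],[0,0,0.11],0.006],[[0.0037,-0.0033,0],[0,0,0.11],0.006],[[0.0037,-0.0033,0],[0,0,0.11],0.006],[[0.0037,-0.0033,0],[0,0,0.11],0.006],[[0.0037,-0.0033,0],[0,0,0.11],0.006],[[0.0037,-0.0033,0],[0,0,0.11],0.006],[[0.0037,-0.0033,0],[0,0,0.11],0.006],[[0.0037,-0.0033,0],[0,0,0.11],0.006],[[0.0037,-0.0033,0],[0,0,0.11],0.006],[[0.0037,-0.0033,0],[0,0,0.11],0.006]]}}

```text
time_s: 4.03
tool_pos: [0.6804, -0.0473, 0.4078]
orientation: [-0.0, 0.941, -0.337, -0.001]
contact_force: [-3.7, 0.5, 2.0]
opening: 0.0114
grip_force: 30.0
```

Call:
{"op": "apply_moves", "data": {"moves": [[[0,0,0],[0,0,0],0.006],[[0,0,0],[0,0,0],0.006],[[0,0,0],[0,0,0],0.05],[[0,0,0],[0,0,0],0.05],[[0,0,0],[0,0,0],0.05],[[0,0,0],[0,0,0],0.05],[[0,0,-0.03],[0,0,0],0.05],[[0,0,-0.03],[0,0,0],0.05],[[0,0,0],[0,0,0],0.05]]}}

```text
time_s: 4.78
tool_pos: [0.6806, -0.0479, 0.474]
orientation: [-0.001, 0.942, -0.335, 0.004]
contact_force: [0.3, -0.1, 1.4]
opening: 0.0494
grip_force: 0.0
```

Run:
```python
from h import *
f0=grab_frame("top")
t,R,f,s=pose();print(t,f,s["opening"],s["time_s"],s["qpos"])
p=w([-.1485,-.0447]);print("hR",p)
# turn .745 anticlockwise over 8 rows while moving
d=(p-t[:2])/8
for k in range(8):
    print(round(d[0]*np.cos(f)+d[1]*np.sin(f),4),round(d[0]*np.sin(f)-d[1]*np.cos(f),4));f+=(.07+.6834)/8 if 0 else .095
print(f)
```

```text
[ 0.68049822 -0.04784527  0.47120258] -0.6826531648279783 0.04957881845299323 4.8333 [-1.38389542e-01  5.50037229e-01  1.18437374e+00 -1.58839626e-04
  1.40119217e+00  2.11507857e+00]
hR [ 0.56959012 -0.09177704]
-0.0073 0.013
-0.0085 0.0123
-0.0096 0.0114
-0.0107 0.0104
-0.0116 0.0094
-0.0124 0.0082
-0.0132 0.007
-0.0138 0.0057
0.07734683517202157
```

Call:
{"op": "apply_moves", "data": {"moves": [[[-0.0073,0.013,0],[0,0,-0.095],0.05],[[-0.0085,0.0123,0],[0,0,-0.095],0.05],[[-0.0096,0.0114,0],[0,0,-0.095],0.05],[[-0.0107,0.0104,0],[0,0,-0.095],0.05],[[-0.0116,0.0094,0],[0,0,-0.095],0.05],[[-0.0124,0.0082,0],[0,0,-0.095],0.05],[[-0.0132,0.007,0],[0,0,-0.095],0.05],[[-0.0138,0.0057,0],[0,0,-0.095],0.05],[[0,0,0],[0,0,0],0.05],[[0,0,0],[0,0,0],0.05]]}}

```text
time_s: 5.67
tool_pos: [0.5693, -0.0917, 0.4674]
orientation: [-0.0, 0.999, 0.037, -0.0]
contact_force: [-0.2, 0.3, 0.8]
opening: 0.0498
grip_force: 0.0
```

Run:
```python
from h import *
a=grab_frame("top");cv2.imwrite("pics/t2.png",cv2.resize(a[125:280,240:440],None,fx=3.8,fy=3.8))
b=grab_frame("side");cv2.imwrite("pics/s2.png",cv2.resize(b[140:320,265:435],None,fx=3.3,fy=3.3))
t,R,f,s=pose();print(t,f,to(w([-.1485,-.0447]),.199))
```

```text
[ 0.56991252 -0.09136645  0.4673953 ] 0.07434225940887498 [-0.0003  0.0004  0.1014]
```

View pics/s2.png

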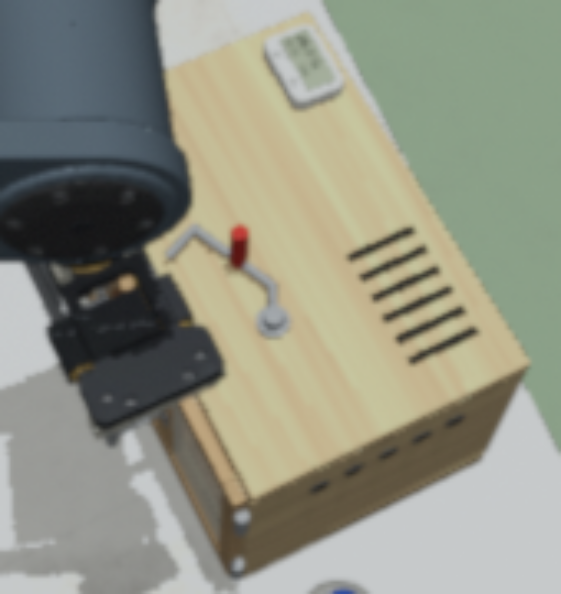

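The hook now lies aside (post at (239,245), about 1 rad) and the hygrometer hasn't moved. Next I'll lower onto the right handle.

Call:
{"op": "apply_moves", "data": {"moves": [[[0,0,0.035],[0,0,0],0.05],[[0,0,0.035],[0,0,0],0.05],[[0,0,0.03],[0,0,0],0.05],[[0,0,0],[0,0,0],0.005],[[0,0,0],[0,0,0],0.005],[[0,0,0],[0,0,0],0.005],[[0,0,0],[0,0,0],0.005],[[0,0,0],[0,0,0],0.005],[[0,0,0],[0,0,0],0.005],[[0,0,0],[0,0,0],0.005]]}}

```text
time_s: 6.6
tool_pos: [0.5696, -0.0918, 0.3687]
orientation: [0.001, 0.999, 0.038, 0.001]
contact_force: [-2.1, -1.3, 6.0]
opening: 0.0095
grip_force: 30.0
```

Call:
{"op": "apply_moves", "data": {"moves": [[[0,0,0],[0,0,0],0.005],[[0,0,0],[0,0,0],0.005],[[0,0,0],[0,0,0],0.005]]}}

```text
time_s: 6.85
tool_pos: [0.5696, -0.0918, 0.3687]
orientation: [0.001, 0.999, 0.038, 0.001]
contact_force: [-0.1, -2.7, 6.3]
opening: 0.0093
grip_force: 30.0
```

Run:
```python
from h import *
t,R,f,s=pose();print(t,f,s["opening"],s["grip_force"],s["contact_force"],s["qpos"])
for hx in(-.112,-.107):
  c=w([hx,-.150]);r=arc(c,t[:2],1.56,13);print(r[0],r[-1],np.linalg.norm(t[:2]-c))
```

```text
[ 0.56958158 -0.09181902  0.3686823 ] 0.07665613122806986 0.009349783667336612 30.001865923404694 [-0.13495243 -2.71428602  6.25471097] [-2.40426375e-01  4.37527330e-01  1.61785074e+00 -6.31637080e-04
  1.08450702e+00  1.25400931e+00]
[np.float64(-0.0124), np.float64(0.005), 0, -0.12] [np.float64(-0.0124), np.float64(0.005), 0, -0.12] 0.11141133034526127
[np.float64(-0.0123), np.float64(0.0056), 0, -0.12] [np.float64(-0.0123), np.float64(0.0056), 0, -0.12] 0.11314857094370924
```

Call:
{"op": "apply_moves", "data": {"moves": [[[-0.0124,0.0052,0],[0,0,-0.12],0.005],[[-0.0124,0.0052,0],[0,0,-0.12],0.005],[[-0.0124,0.0052,0],[0,0,-0.12],0.005],[[-0.0124,0.0052,0],[0,0,-0.12],0.005],[[-0.0124,0.0052,0],[0,0,-0.12],0.005],[[0,0,0],[0,0,0],0.005]]}}

```text
time_s: 7.35
tool_pos: [0.521, -0.1378, 0.3688]
orientation: [0.005, 0.942, 0.335, 0.005]
contact_force: [28.5, -14.5, -16.7]
opening: 0.009
grip_force: 30.0
```

Call:
{"op": "apply_moves", "data": {"moves": [[[0,0,0],[0,0,0],0.005],[[0,0,0],[0,0,0],0.005]]}}

```text
time_s: 7.52
tool_pos: [0.5217, -0.1366, 0.3688]
orientation: [0.005, 0.943, 0.332, 0.005]
contact_force: [27.1, -15.7, -15.2]
opening: 0.0094
grip_force: 30.0
```

Run:
```python
from h import *
t,R,f,s=pose();g=t+R@[0,0,.167];print(t,g,f,s["contact_force"],s["wrist_torque"])
for hx in(-.112,-.107):
  c=w([hx,-.150]);v=g[:2]-c;print(c,np.linalg.norm(v),np.arctan2(v[1],v[0]),R.T@s["contact_force"], R.T@np.array([*(c-g[:2]),0]))
```

```text
[ 0.52173844 -0.13663157  0.36877785] [ 0.52379553 -0.13751251  0.20179284] 0.6760035974734254 [ 27.09260784 -15.73770585 -15.22880078] [-2.34184699 -4.25714727  0.05761564]
[ 0.61336572 -0.19426625] 0.10603681172578212 2.5768164851769626 [11.19130892 29.04506043 15.64417552] [0.03436147 0.10030517 0.0014027 ]
[ 0.61835347 -0.19391653] 0.11010276366051021 2.603749005981134 [11.19130892 29.04506043 15.64417552] [0.03847104 0.1031526  0.00146229]
```

The force is radial, so the true hinge is about 7 mm further back than I assumed. I'll relax 4 mm toward it and continue about the corrected centre.

Call:
{"op": "apply_moves", "data": {"moves": [[[0.0014,0.0038,0.001],[0,0,0],0.005],[[0,0,0],[0,0,0],0.005],[[0,0,0],[0,0,0],0.005]]}}

```text
time_s: 7.77
tool_pos: [0.5235, -0.1373, 0.3686]
orientation: [0.001, 0.943, 0.332, 0.002]
contact_force: [2.1, -0.4, 12.1]
opening: 0.0095
grip_force: 30.0
```

Run:
```python
from h import *
t,R,f,s=pose();g=t+R@[0,0,.167];print(g,f,R.T@s["contact_force"])
c=np.array([.623,-.1913]);print(np.linalg.norm(g[:2]-c),arc(c,g[:2],.96,8)[0])
```

```text
[ 0.52421822 -0.13744691  0.20160217] 0.6765271945803948 [  1.44413429   1.64133604 -12.11238695]
0.11250776211705399 [np.float64(-0.0121), np.float64(0.0059), 0, -0.12]
```

Call:
{"op": "apply_moves", "data": {"moves": [[[-0.0121,0.0059,0],[0,0,-0.12],0.005],[[-0.0121,0.0059,0],[0,0,-0.12],0.005],[[-0.0121,0.0059,0],[0,0,-0.12],0.005],[[-0.0121,0.0059,0],[0,0,-0.12],0.005],[[0,0,0],[0,0,0],0.005],[[0,0,0],[0,0,0],0.005]]}}

```text
time_s: 8.27
tool_pos: [0.5095, -0.1894, 0.3686]
orientation: [0.002, 0.837, 0.547, 0.001]
contact_force: [-0.8, -0.0, 13.8]
opening: 0.0092
grip_force: 30.0
```

Run:
```python
from h import *
t,R,f,s=pose();g=t+R@[0,0,.167];print(g,f,s["contact_force"],R.T@s["contact_force"])
c=np.array([.623,-.1913]);print(np.linalg.norm(g[:2]-c),arc(c,g[:2],.48,4)[0])
```

```text
[ 0.51003365 -0.18967488  0.20158059] 1.1564478015810296 [-0.7519027  -0.03301403 13.76312062] [ -0.33221511  -0.62276685 -13.76559957]
0.11297803849878353 [np.float64(-0.0121), np.float64(0.006), 0, -0.12]
```

Call:
{"op": "apply_moves", "data": {"moves": [[[-0.0121,0.006,0],[0,0,-0.12],0.005],[[-0.0121,0.006,0],[0,0,-0.12],0.005],[[-0.0121,0.006,0],[0,0,-0.12],0.005],[[-0.0121,0.006,0],[0,0,-0.12],0.005],[[0,0,0],[0,0,0],0.005],[[0,0,0],[0,0,0],0.005],[[0,0,0],[0,0,0],0.005],[[0,0,0],[0,0,0],0.045],[[0,0,0],[0,0,0],0.045],[[0,0,0],[0,0,0],0.045]]}}

```text
time_s: 9.1
tool_pos: [0.5211, -0.2406, 0.3666]
orientation: [-0.0, 0.683, 0.73, 0.0]
contact_force: [-0.5, 0.6, -0.1]
opening: 0.0247
grip_force: 0.0
```

Call:
{"op": "apply_moves", "data": {"moves": [[[0,0,0],[0,0,0],0.045],[[0,0,0],[0,0,0],0.045],[[0,0,-0.035],[0,0,0],0.045],[[0,0,-0.035],[0,0,0],0.045],[[0,0,-0.03],[0,0,0],0.045],[[0,0,0],[0,0,0],0.045]]}}

```text
time_s: 9.6
tool_pos: [0.5215, -0.2408, 0.4727]
orientation: [0.004, 0.683, 0.73, 0.001]
contact_force: [0.7, -0.7, 1.0]
opening: 0.045
grip_force: 0.0
```

Run:
```python
from h import *
t,R,f,s=pose();print(t,f,s["opening"],s["qpos"])
p=w([-.1485,.0447]);print("hL",p,p-t[:2])
n=14;d=(p-t[:2])/n
for k in range(n):
    print(round(d[0]*np.cos(f)+d[1]*np.sin(f),4),round(d[0]*np.sin(f)-d[1]*np.cos(f),4));f+=.12
print(f)
```

```text
[ 0.52148564 -0.24079021  0.47273655] 1.636936180920383 0.04495273549625969 [-5.13634626e-01  3.34861332e-01  1.50287859e+00  1.16421297e-04
  1.29506641e+00 -5.79823175e-01]
hL [ 0.56333723 -0.00259598] [0.04185159 0.23819422]
0.0168 0.0041
0.0162 0.0061
0.0153 0.008
0.0143 0.0098
0.013 0.0114
0.0115 0.0129
0.0099 0.0142
0.0081 0.0152
0.0063 0.0161
0.0043 0.0167
0.0023 0.0171
0.0002 0.0173
-0.0019 0.0172
-0.0039 0.0168
3.3169361809203846
```

Call:
{"op": "apply_moves", "data": {"moves": [[[0.0168,0.0041,0],[0,0,-0.12],0.045],[[0.0162,0.0061,0],[0,0,-0.12],0.045],[[0.0153,0.008,0],[0,0,-0.12],0.045],[[0.0143,0.0098,0],[0,0,-0.12],0.045],[[0.013,0.0114,0],[0,0,-0.12],0.045],[[0.0115,0.0129,0],[0,0,-0.12],0.045],[[0.0099,0.0142,0],[0,0,-0.12],0.045],[[0.0081,0.0152,0],[0,0,-0.12],0.045],[[0.0063,0.0161,0],[0,0,-0.12],0.045],[[0.0043,0.0167,0],[0,0,-0.12],0.045]]}}

```text
time_s: 10.43
tool_pos: [0.5512, -0.0695, 0.4662]
orientation: [-0.0, 0.149, 0.989, 0.0]
contact_force: [0.1, -0.3, -0.4]
opening: 0.0449
grip_force: 0.0
```

Call:
{"op": "apply_moves", "data": {"moves": [[[0.0023,0.0171,0],[0,0,-0.12],0.045],[[0.0002,0.0173,0],[0,0,-0.12],0.045],[[-0.0019,0.0172,0],[0,0,-0.12],0.045],[[-0.0039,0.0168,0],[0,0,0],0.045],[[0,0,0],[0,0,0],0.045],[[0,0,0],[0,0,0],0.045]]}}

```text
time_s: 10.93
tool_pos: [0.563, -0.002, 0.4663]
orientation: [-0.0, -0.028, 1.0, -0.0]
contact_force: [0.3, -0.1, -0.3]
opening: 0.0453
grip_force: 0.0
```

Run:
```python
from h import *
t,R,f,s=pose();print(t,f,s["qpos"]);print(to(w([-.1485,.0447]),.201))
b=grab_frame("side");cv2.imwrite("pics/s3.png",b)
```

```text
[ 0.56299807 -0.00201762  0.46625018] -3.085605365727944 [-8.62574597e-02  3.19445492e-01  1.54000221e+00 -8.59361883e-05
  1.28274643e+00 -1.71301664e+00]
[-0.0004 -0.0006  0.0982]
```

View pics/s3.png

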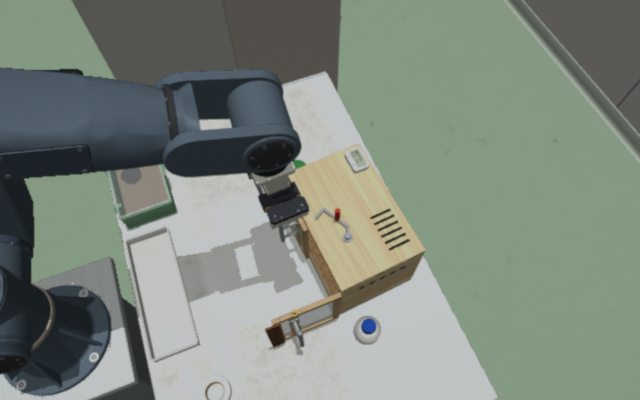

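The right leaf stands square to the front (about (270,330) to (335,300)), the hook is aside, and the bottle hasn't moved. Next I'll grip the left handle.

Call:
{"op": "apply_moves", "data": {"moves": [[[0,0,0.035],[0,0,0],0.045],[[0,0,0.035],[0,0,0],0.045],[[0,0,0.028],[0,0,0],0.045],[[0,0,0],[0,0,0],0.005],[[0,0,0],[0,0,0],0.005],[[0,0,0],[0,0,0],0.005],[[0,0,0],[0,0,0],0.005],[[0,0,0],[0,0,0],0.005],[[0,0,0],[0,0,0],0.005],[[0,0,0],[0,0,0],0.005]]}}

```text
time_s: 11.82
tool_pos: [0.5632, -0.0023, 0.3699]
orientation: [0.001, -0.028, 1.0, 0.0]
contact_force: [-1.9, 0.6, 7.1]
opening: 0.0096
grip_force: 30.0
```

Run:
```python
from h import *
t,R,f,s=pose();g=t+R@[0,0,.167];print(g,f,s["opening"],s["grip_force"],s["contact_force"])
# hinge relative to handle: mirrored from the right leaf's result
L=RV.T@(np.array([.623,-.1913])-np.array([.5696,-.0918]));print(L)
c=g[:2]+RV@(L*[1,-1]);c2=g[:2]+RV@np.array([.043,.105]);print(c,c2,arc(c,g[:2],-1.56,13)[0],arc(c2,g[:2],-1.56,13)[0])
```

```text
[ 0.56347534 -0.00228968  0.20293765] -3.086392443654882 0.009559839058974345 30.00128835439682 [-1.89535252  0.5692296   7.0533635 ]
[ 0.04630991 -0.10299127]
[0.60246833 0.10368842] [0.59902603 0.10546072] [np.float64(0.0121), np.float64(0.0061), 0, 0.12] [np.float64(0.0123), np.float64(0.0057), 0, 0.12]
```

Call:
{"op": "apply_moves", "data": {"moves": [[[0.0121,0.006,0],[0,0,0.12],0.005],[[0.0121,0.006,0],[0,0,0.12],0.005],[[0.0121,0.006,0],[0,0,0.12],0.005],[[0.0121,0.006,0],[0,0,0.12],0.005],[[0.0121,0.006,0],[0,0,0.12],0.005],[[0,0,0],[0,0,0],0.005],[[0,0,0],[0,0,0],0.005]]}}

```text
time_s: 12.4
tool_pos: [0.5094, 0.0379, 0.3699]
orientation: [0.001, 0.269, 0.963, -0.0]
contact_force: [-4.1, -2.4, 8.2]
opening: 0.0091
grip_force: 30.0
```

Run:
```python
from h import *
t,R,f,s=pose();g=t+R@[0,0,.167];print(t,g,f,s["contact_force"],R.T@s["contact_force"])
p0=np.array([.5635,-.0023]);v=g[:2]-p0;L=np.linalg.norm(v);n=np.array([v[1],-v[0]])/L
c=(p0+g[:2])/2+n*np.sqrt(.1135**2-L*L/4);print("centre",c,arc(c,g[:2],-.96,8)[0],R.T@np.array([*(c-g[:2]),0]))
```

```text
[0.50944271 0.03793867 0.36994209] [0.50959967 0.03783594 0.2029422 ] 2.5969377428083407 [-4.10022914 -2.38356098  8.16333392] [ 2.26280755 -4.16341713 -8.16571628]
centre [0.6012981  0.10472128] [np.float64(0.0122), np.float64(0.006), 0, 0.12] [-4.37753719e-02  1.04718503e-01  4.50416394e-05]
```

Forces are low, so I'll continue to about 1.56 rad.

Call:
{"op": "apply_moves", "data": {"moves": [[[0.0122,0.0058,0],[0,0,0.12],0.005],[[0.0122,0.0058,0],[0,0,0.12],0.005],[[0.0122,0.0058,0],[0,0,0.12],0.005],[[0.0122,0.0058,0],[0,0,0.12],0.005],[[0,0,0],[0,0,0],0.005]]}}

```text
time_s: 12.82
tool_pos: [0.4884, 0.0884, 0.3699]
orientation: [0.0, 0.494, 0.87, 0.0]
contact_force: [-4.0, -1.3, 9.8]
opening: 0.0092
grip_force: 30.0
```

Call:
{"op": "apply_moves", "data": {"moves": [[[0.0122,0.0058,0],[0,0,0.12],0.005],[[0.0122,0.0058,0],[0,0,0.12],0.005],[[0.0122,0.0058,0],[0,0,0.12],0.005],[[0.0122,0.0058,0],[0,0,0.12],0.005],[[0,0,0],[0,0,0],0.005],[[0,0,0],[0,0,0],0.005],[[0,0,0],[0,0,0],0.005],[[0,0,0],[0,0,0],0.045],[[0,0,0],[0,0,0],0.045],[[0,0,0],[0,0,0],0.045]]}}

```text
time_s: 13.65
tool_pos: [0.493, 0.1402, 0.3689]
orientation: [0.0, 0.683, 0.73, 0.0]
contact_force: [-0.5, -0.0, -0.0]
opening: 0.0248
grip_force: 0.0
```

Call:
{"op": "apply_moves", "data": {"moves": [[[0,0,0],[0,0,0],0.045],[[0,0,0],[0,0,0],0.045],[[0,0,-0.035],[0,0,0],0.045],[[0,0,-0.035],[0,0,0],0.045],[[0,0,-0.035],[0,0,0],0.045],[[0,0,-0.02],[0,0,0],0.045],[[0,0,0],[0,0,0],0.045],[[0,0,0],[0,0,0],0.045]]}}

```text
time_s: 14.32
tool_pos: [0.4929, 0.1402, 0.4942]
orientation: [0.0, 0.683, 0.73, 0.001]
contact_force: [-1.5, 0.9, -1.1]
opening: 0.0454
grip_force: 0.0
```

Run:
```python
from h import *
b=grab_frame("side");a=grab_frame("top");cv2.imwrite("pics/e.png",np.hstack([a[100:350,150:530],b[100:350,190:570]]))
t,R,f,s=pose();print(s["time_s"],t,f,s["contact_force"],s["grip_force"])
```

```text
14.4167 [0.49287586 0.14020718 0.49238036] 1.6367292927404296 [-0.65027627  0.25934056  0.07801418] 0.0
```

View pics/e.png

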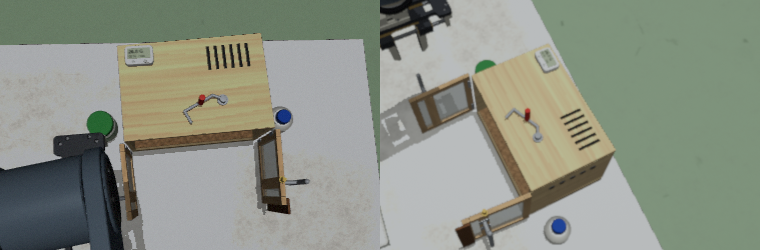

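Both leaves stand square to the front: left at (130,180), right at (270,170). The hook is aside with its post at (201,100), and the jar, bottle and hygrometer are where they started. The gripper is clear, so I'll hand in.

```bash
python3 -c "
from rig import *
print(job_done())"
```

```text
the job is handed in; nothing more can be done
None
```

The job is handed in (no verdict came back): by the final pictures the hook is about 1 rad aside, both leaves stand about square to the front, and the hygrometer, jar and bottle look unmoved, at 14.4 s of the 72 s.

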